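# Clear the broken pallet wood off the packing bench

## Robot

A 7-joint arm with a two-finger parallel gripper is mounted at the origin on the work surface. World frame = base frame: x ahead of the robot, y to its left, z up, the work surface at z = 0. Lengths are in m, angles in rad, forces in N, time in s.
With the tool pointing down it reaches from about 0.425 to 1.025 m from the base axis. Payload 9.4 kg.
Tool frame: the origin (TCP) lies midway between the tips of the shut fingers; the grasp point (between the pads) lies 19 mm behind it (arm.grasp_offset is the distance from the TCP to the grasp point, in m); z points along the fingers, y is the line along which they close (so a half turn about z gives the same grasp; the last joint's range is limited). The gripper opens to 93 mm and grips with 3 to 60 N. Pads are 15 mm wide; open, the fingers measure 128 mm over their backs; the gripper's body (75 mm by 188 mm) begins 65 mm behind the grasp point.
Start: joints at [1.205, 0.599, -0.003, 1.599, 0.002, 0.943, -0.08], TCP at [0.206, -0.695, 0.219] pointing down, gripper open.
Joint ranges: [-2.57, 2.57], [-0.35, 1.97], [-1.29, 1.29], [0.11, 2.56], [-1.05, 4.19], [0.11, 1.86], [-2.63, 2.63]. Speed limits (rad/s): [2.22, 2.22, 3.01, 3.01, 3.14, 3.14, 3.14].

## Interface

Orientations are given as a unit quaternion [x, y, z, w].
In Python, from workcell import observe, imaging, finish_job, arm gives the robot as it stands.
- The arm moves only by the tool servo_tool, never from a script. Its argument "deltas" is a list of rows, each an object with "linear": the shift along the tool's x, y, z scaled (see below), a list of three; "spin": the turn about the tool's z scaled (see below); "gripper": the closure, from 0 (fully open) to 1 (shut). In form: [{"linear": [x, y, z], "spin": spin, "gripper": gripper}, ...]. A call has 1 to 12 rows; each row is the pose to reach, as a shift and turn from the pose commanded when the call began, along the tool's axes at that moment; what a row does not reach only later rows make up. The controller multiplies each number of a shift by 0.2 m and each number of a turn by 2 rad. A row lasts 1/12 s, in which the tool goes at most 41.7 mm and 7.16 degrees, less where a joint would pass 70% of its speed; a pose out of reach is approached as far as the arm can. A call with a number of a shift or a turn outside -1 to 1 is refused whole. A call with a gripper value outside its range is refused whole. The fingers move at their own pace and stop on an object; "squeeze" is the grip in N (left out, the last holds). Time passes only in rows, so rows that repeat a pose let the fingers close. It gives the time, the measured TCP pose, the force, the opening and the grip force at its end, in the units of the state.
- observe(): the state, without advancing time (a new reading comes with each control period).
- imaging.camera(name): name is "scene" or "side" or "wrist"; returns the picture (384x512x3 uint8, red, green, blue); there is no depth.
- imaging.calibration(name): a dict with "mtx" (3x3 intrinsics, pixels), "pose" (4x4, takes a point from camera to world coordinates); the wrist camera has in their place "hand_eye" (4x4, takes a point from camera to tool coordinates, whose origin is the TCP and whose axes are the flange's). Camera axes: x right, y down, z forward; pixel columns grow to the right and rows downward; lengths in m; the calibration is good to about 2 mm. The wrist camera is an equidistant fisheye: a pixel r from the principal point sees the ray r / f radians off the axis. A picture is of the moment at which its call begins: read the wrist's pose just before it. calibration takes no time and is no camera call.
- finish_job(): hands the job in; it is judged then, once.
Trained networks look in the newest picture that a camera, given by its name, has taken for a name from the list of things; names that differ only in an ending like _2 or _b are one class to them, and where a whole thing is asked for, a point or a joint stands for the part that bears it (a point fixed in the world has none). Each returns a list of dicts, best first, with "score" (0 to 1); they miss things now and then, are a little off and sometimes report something else, mostly with a low value. They report only what shows in the picture. A call takes as long as a camera call.
- imaging.look_for(camera, label): "box" ([left, top, right, bottom] in pixels, round what is visible of it).
- imaging.spot_point(camera, label): "position" ([column, row] in pixels: a listed point, or the origin of a listed thing).
The state is a dict: "time": time; "qpos": joint angles; "joint_vel": joint speeds; "joint_torque": joint torques, N m; "ee_pos": TCP position; "orientation": TCP orientation; "ft_force": force on the tool from outside, world axes, zero at the start; "ft_torque": the same for the moment, N m; "finger_gap": opening from 0.0 (shut) to 1.0 (fully open); "finger_force": force on a finger pad.
Only numpy, scipy, OpenCV 4.12 (cv2) and the standard library are available. Lean on these libraries where they do the work, as an engineer would, in place of code of your own. Each camera call takes 0.05 s, during which the arm holds its last target. There are 200 camera calls.

## Task

Clear the three pieces of scrap wood off the packing bench and its low shelf into the open carton, so that nothing sticks out above the carton's rim. The long batten lies mostly under the shelf: draw it right out by its free end, lay it down flat on the bench and let go, then take it again by its middle, lift it and put it lengthwise into the carton. Leave the red actuator, the tin and the tape core where they stand.

Things in the scene. Friction and masses are not known exactly. Their poses are not given: they have to be found in the camera images.
- carton: fixed open cardboard carton, 310 (its x) x 210 (its y) x 90 mm high outside, walls and floor 6 mm thick, inside 298 x 198 mm, folded flaps hang flat against its outer sides; origin at the centre of its underside
- shelf: fixed plywood riser shelf, board 420 (its x) x 260 (its y) mm, underside 65 and top 83 mm above the bench; 24 mm square legs centred at x +-195, y +-115 mm; origin on the bench under its centre. Front edge at its y = -130 mm, facing the middle of the bench. Cartons up to 85 mm tall are fixed on its rear half (its y above 20 mm); the front half is free
- batten: straight pine batten, loose, 36 (its x) x 250 (its y) x 30 mm high, about 0.2 kg, lying flat on the bench with 85 to 115 mm of its -y end poking out of the shelf's front edge and the rest beneath the shelf; origin at the centre of its underside
- batten_near (a point): centre of the batten's free end face (its -y end), 15 mm above its underside
- batten_mid (a point): centre of the batten
- batten_far (a point): centre of the batten's other end face (its +y end), at the start under the shelf
- stepped: loose pine offcut, a two-step block on the bench: 60 (its x) x 44 (its y) x 24 mm, with a second step 34 x 44 x 16 mm on its -x part (x -30 to 4 mm), 40 mm high in all; origin at the centre of its underside
- foot: loose pallet foot lying on the shelf's free front half: block 54 (its x) x 48 (its y) x 40 mm with a 70 x 30 x 10 mm board stub on top (x -31 to 39 mm), 50 mm high in all; origin at the centre of its underside
- actuator: loose red damper actuator, bystander, 66 (its x) x 50 (its y) mm, 58 mm high with its shaft; origin at the centre of its underside
- tin: loose closed steel tin, bystander, 58 mm diameter, 75 mm high; origin at the centre of its underside
- tape: loose brown tape core standing on its flat side, bystander, ring of 72 mm outer and 52 mm inner diameter, 45 mm high; origin at the centre of its underside

How it is judged:
By the outcome, as a careful person would: the job done as asked, in the order asked, and still so for the second after the job is handed in, with the robot touching nothing.
It also fails if it takes over 72 s, if anything falls off the work surface, if the arm or the gripper's body presses on something with over 40 N, if the wrist force passes 120 N, or if a joint passes its speed limit or range.

## Working session

There is one attempt and no reset: what is moved stays moved. The work goes in short steps, Python scripts to look and compute and a tool call to move; the robot and the scene stay as the last step left them, time stands still between calls to the robot, and variables do not carry over. Pictures are saved under pics/ and viewed, at most 10 in all, crops included, and the job is handed in when it is done.

Besides the shell and the picture viewer there is one more tool, called as a command line: name --argument value ..., lists and objects as JSON in quotes. servo_tool: Moves the arm, as the interface text tells. Its arguments: {"type":"object","properties":{"deltas":{"type":"array","items":{"type":"object","properties":{"linear":{"type":"array","items":{"type":"number","minimum":-1,"maximum":1}},"spin":{"type":"number","minimum":-1,"maximum":1},"gripper":{"type":"number"}}}},"squeeze":{"type":"number"}},"required":["deltas"]}

```bash
mkdir -p pics; cat > h.py <<'E'
import numpy as np, cv2
from workcell import observe, imaging, finish_job, arm
from scipy.spatial.transform import Rotation as R
def ray(cam,px):
    c=imaging.calibration(cam); K=np.array(c["mtx"]); 
    d=np.array([(px[0]-K[0,2])/K[0,0],(px[1]-K[1,2])/K[1,1]])
    if cam=="wrist":
        r=np.linalg.norm(d); v=np.array([*(d/max(r,1e-9)*np.sin(r)),np.cos(r)])
        s=observe(); T=np.eye(4); T[:3,:3]=R.from_quat(s["orientation"]).as_matrix(); T[:3,3]=s["ee_pos"]
        P=T@np.array(c["hand_eye"])
    else: v=np.array([*d,1]); P=np.array(c["pose"])
    return P[:3,3],P[:3,:3]@v
def onz(cam,px,z):
    o,v=ray(cam,px); return o+v*(z-o[2])/v[2]
def proj(cam,p):
    c=imaging.calibration(cam); K=np.array(c["mtx"]); P=np.linalg.inv(np.array(c["pose"]))
    q=P[:3,:3]@np.array(p)+P[:3,3]; q=K@q; return q[:2]/q[2]
def snap(cam,name,scale=1.5):
    im=imaging.camera(cam); cv2.imwrite(f"pics/{name}.png",cv2.resize(im[:,:,::-1],None,fx=scale,fy=scale)); return im
E
python3 - <<'E'
from h import *
np.set_printoptions(precision=4,suppress=True)
s=observe();print(s)
print(arm.grasp_offset)
for c in("scene","side"):
    snap(c,c+"0"); k=imaging.calibration(c);print(c,np.array(k["mtx"]),np.array(k["pose"]))
    for l,z in dict(carton=0,shelf=0,batten=0,batten_near=.015,batten_mid=.015,batten_far=.015,stepped=0,foot=.083,actuator=0,tin=0,tape=0).items():
        for d in imaging.spot_point(c,l)[:2]: print(c,l,round(d["score"],2),np.round(d["position"],1),onz(c,d["position"],z))
E
```

```text
{'time': 0.0, 'qpos': array([ 1.2053,  0.6001, -0.0026,  1.6001,  0.0018,  0.9429, -0.0798]), 'joint_vel': array([-0.0006,  0.0009, -0.0007,  0.001 ,  0.0005, -0.0002, -0.0006]), 'joint_torque': array([ -0.0006, -76.5049,   1.4973, -25.2343,  -0.0525,   0.0169,
         0.0001]), 'ee_pos': array([ 0.2064, -0.6945,  0.2178]), 'orientation': array([ 0.9896,  0.1439, -0.0002, -0.0007]), 'ft_force': array([0.3791, 0.8672, 0.3969]), 'ft_torque': array([ 0.0521, -0.0033, -0.0228]), 'finger_force': 0.0, 'finger_gap': 0.9979213343224448}
0.0188
scene [[361.5299   0.     257.8506]
 [  0.     361.5299 191.2348]
 [  0.       0.       1.    ]] [[ 0.6495  0.4462 -0.6157  1.1358]
 [ 0.7603 -0.3739  0.5311 -0.4997]
 [ 0.0068 -0.8131 -0.5821  0.6189]
 [ 0.      0.      0.      1.    ]]
scene carton 0.66 [141.4 270.4] [ 0.5455 -0.3339  0.    ]
scene shelf 0.97 [341.6 176.1] [0.5879 0.3189 0.    ]
scene batten 0.74 [311.7 181.3] [0.5475 0.2253 0.    ]
scene batten_near 0.96 [285.8 192.1] [0.5518 0.1098 0.015 ]
scene batten_near 0.48 [335.6 163.4] [0.541  0.3435 0.015 ]
scene batten_mid 0.81 [313.7 175
[... 562 characters left out ...]
0.6349  0.8753]
 [ 0.0074 -0.8251 -0.5649  0.8614]
 [ 0.      0.      0.      1.    ]]
side carton 0.93 [327.7 175.3] [ 0.5298 -0.3351  0.    ]
side shelf 0.18 [182.3 226.5] [0.6996 0.1741 0.    ]
side batten 0.28 [309.7 228.2] [ 0.415  -0.0589  0.    ]
side batten_near 0.52 [237.2 229.2] [0.5585 0.0942 0.015 ]
side stepped 0.71 [261.9 211.5] [ 0.5703 -0.0317  0.    ]
side foot 0.7 [186.8 228.8] [0.6027 0.2407 0.083 ]
side actuator 0.93 [215.  191.2] [ 0.7529 -0.0184  0.    ]
side actuator 0.61 [238.8 178.7] [ 0.7437 -0.1235  0.    ]
side tin 0.97 [236.1 178.5] [ 0.7514 -0.1186  0.    ]
side tape 0.72 [308.9 227.8] [ 0.4178 -0.0589  0.    ]
side tape 0.41 [181.9 230.7] [0.6864 0.188  0.    ]
```

```bash
python3 -c "
import cv2,numpy as np
a=cv2.imread('pics/scene0.png');b=cv2.imread('pics/side0.png')
print(a.shape)"
```

```text
(576, 768, 3)
```

View pics/scene0.png

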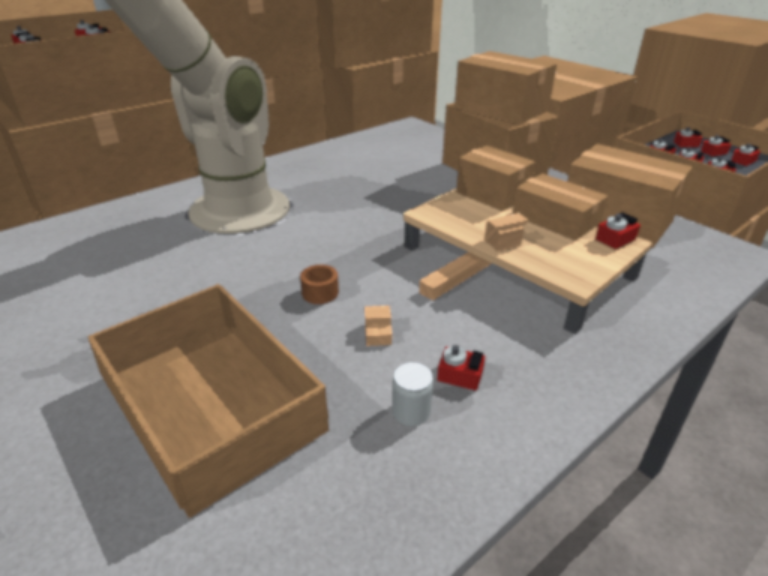

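View pics/side0.png

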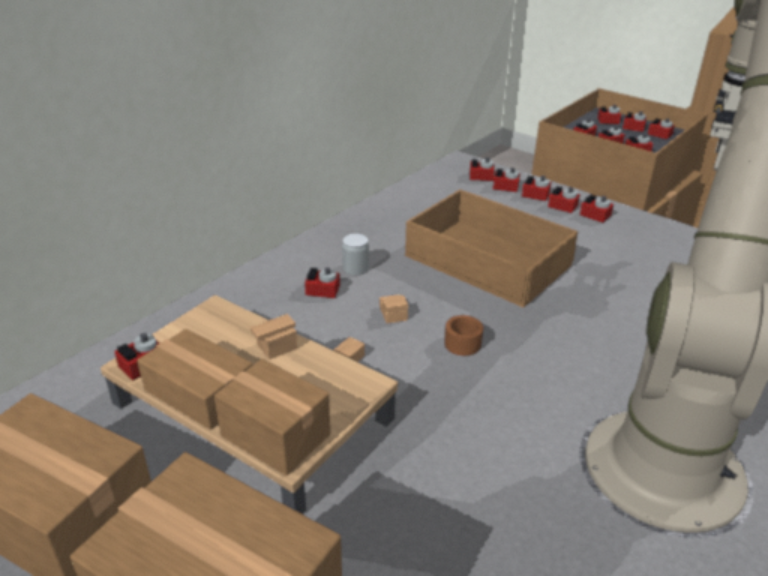

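The scene view shows batten end at about (285,190), the stepped block (252,217), the foot on the shelf front (337,155), and the carton at left with its rim corners near (61,225), (146,192), (216,258), (125,318). I'll measure edges now.

```bash
python3 - <<'E'
from h import *
np.set_printoptions(precision=4,suppress=True)
S=1/1.5
for n,c,px,z in [("rimA","scene",(91,338),.09),("rimB","scene",(219,288),.09),("rimC","scene",(325,388),.09),("rimD","scene",(182,476),.09),
 ("rimside1","side",(462,194),.09),("rims2","side",(577,236),.09),("rims3","side",(527,266),.09),("rims4","side",(407,228),.09),
 ("shL","scene",(404,215),.083),("shR","scene",(588,294),.083),("shside near","side",(397,382),.083),("sh side far","side",(214,297),.083)]:
    print(n,onz(c,np.array(px)*S,z))
a=cv2.imread('pics/scene0.png')
a=cv2.imread('pics/scene0.png');cv2.imwrite('pics/c1.png',cv2.resize(a[190:370,300:560],None,fx=3,fy=3,interpolation=cv2.INTER_CUBIC))
E
```

```text
rimA [ 0.3952 -0.435   0.09  ]
rimB [ 0.3996 -0.2334  0.09  ]
rimC [ 0.6992 -0.2299  0.09  ]
rimD [ 0.7062 -0.4305  0.09  ]
rimside1 [ 0.678  -0.4224  0.09  ]
rims2 [ 0.3786 -0.4203  0.09  ]
rims3 [ 0.3993 -0.2454  0.09  ]
rims4 [ 0.6767 -0.2093  0.09  ]
shL [0.3966 0.1838 0.083 ]
shR [0.8011 0.234  0.083 ]
shside near [0.3867 0.1873 0.083 ]
sh side far [0.7984 0.2256 0.083 ]
```

View pics/c1.png

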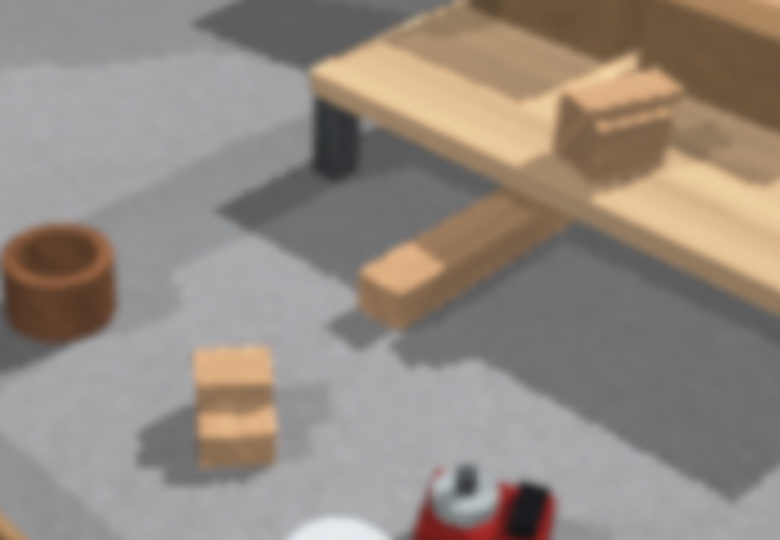

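```bash
python3 - <<'E'
from h import *
np.set_printoptions(precision=4,suppress=True)
def q(n,x,y,z): print(n,onz("scene",np.array([300+x/3,190+y/3])/1.5,z))
q("bat nearL",360,270,.03);q("bat nearR",402,297,.03);q("bat L far",498,193,.03);q("bat R far",560,212,.03)
q("bat botR",402,328,0)
q("st topBL",194,348,.04);q("st topBR",270,346,.04);q("st topFL",196,384,.04);q("st topFR",272,382,.04)
q("st botFL",200,467,0);q("st botFR",275,464,0);q("st lowFL",198,437,.024);q("st lowFR",275,434,.024)
q("ft stubL front",560,96,.133);q("ft stub L top",640,58,.133) ;q("stub FR",598,128,.123);q("stub BR",682,92,.133)
q("ft bot1",555,150,.083);q("ft bot2",600,182,.083);q("ft bot3",665,160,.083)
E
```

```text
bat nearL [0.5366 0.1005 0.03  ]
bat nearR [0.5746 0.1003 0.03  ]
bat L far [0.5302 0.2354 0.03  ]
bat R far [0.5731 0.2496 0.03  ]
bat botR [0.57   0.1073 0.    ]
st topBL [ 0.5425 -0.0385  0.04  ]
st topBR [ 0.5695 -0.0034  0.04  ]
st topFL [ 0.5693 -0.0584  0.04  ]
st topFR [ 0.5955 -0.0243  0.04  ]
st botFL [ 0.5901 -0.073   0.    ]
st botFR [ 0.6155 -0.0388  0.    ]
st lowFL [ 0.591  -0.0748  0.024 ]
st lowFR [ 0.6167 -0.0402  0.024 ]
ft stubL front [0.5839 0.2195 0.133 ]
ft stub L top [0.5834 0.2977 0.133 ]
stub FR [0.6142 0.2213 0.123 ]
stub BR [0.6291 0.2817 0.133 ]
ft bot1 [0.5727 0.236  0.083 ]
ft bot2 [0.6169 0.2279 0.083 ]
ft bot3 [0.6262 0.2806 0.083 ]
```

```bash
cat >> h.py <<'E'
def mv(x,y,zg,psi):
    "numbers for servo_tool to put the grasp point at x,y,zg with tool x at psi deg"
    s=observe(); M=R.from_quat(s["orientation"]).as_matrix(); cur=np.degrees(np.arctan2(M[1,0],M[0,0]))
    d=np.array([x,y,zg-.0188])-s["ee_pos"]; t=M.T@d
    print("lin",np.round(t/.2,3),"spin",round(-np.radians((psi-cur+180)%360-180)/2,3),"rows",np.ceil(np.linalg.norm(d)/.0417),np.ceil(abs((psi-cur+180)%360-180)/7.16),"t",round(s["time"],2))
E
python3 -c "
from h import *
mv(.5,-.33,.35,90); print(imaging.calibration('wrist'))"
```

```text
lin [ 1.927 -1.331 -0.563] spin -0.641 rows 12.0 11.0 t 1.2
{'mtx': array([[297.31863964,   0.        , 250.2793351 ],
       [  0.        , 297.31863964, 189.98373438],
       [  0.        ,   0.        ,   1.        ]]), 'hand_eye': array([[-3.79469972e-04, -9.57082979e-01, -2.89813779e-01,
         8.02277121e-02],
       [ 9.99999783e-01, -5.19252372e-04,  4.05424884e-04,
        -1.51429244e-03],
       [-5.38511748e-04, -2.89813562e-01,  9.57082969e-01,
        -1.66926725e-01],
       [ 0.00000000e+00,  0.00000000e+00,  0.00000000e+00,
         1.00000000e+00]])}
```

servo_tool --deltas '[{"linear": [0.96, -0.66, -0.56], "spin": 0, "gripper": 0}, {"linear": [0.96, -0.66, -0.56], "spin": 0, "gripper": 0}, {"linear": [0.96, -0.66, -0.56], "spin": 0, "gripper": 0}, {"linear": [0.96, -0.66, -0.56], "spin": 0, "gripper": 0}, {"linear": [0.96, -0.66, -0.56], "spin": 0, "gripper": 0}, {"linear": [0.96, -0.66, -0.56], "spin": 0, "gripper": 0}, {"linear": [0.96, -0.66, -0.56], "spin": 0, "gripper": 0}]'

```text
time: 1.78
ee_pos: [0.3588, -0.5091, 0.3341]
orientation: [0.989, 0.148, 0.002, 0.001]
ft_force: [1.4, -1.1, 0.6]
finger_gap: 0.998
finger_force: 0.0
```

servo_tool --deltas '[{"linear": [0.96, -0.66, 0], "spin": -0.64, "gripper": 0}, {"linear": [0.96, -0.66, 0], "spin": -0.64, "gripper": 0}, {"linear": [0.96, -0.66, 0], "spin": -0.64, "gripper": 0}, {"linear": [0.96, -0.66, 0], "spin": -0.64, "gripper": 0}, {"linear": [0.96, -0.66, 0], "spin": -0.64, "gripper": 0}, {"linear": [0.96, -0.66, 0], "spin": -0.64, "gripper": 0}, {"linear": [0.96, -0.66, 0], "spin": -0.64, "gripper": 0}, {"linear": [0.96, -0.66, 0], "spin": -0.64, "gripper": 0}, {"linear": [0.96, -0.66, 0], "spin": -0.64, "gripper": 0}, {"linear": [0.96, -0.66, 0], "spin": -0.64, "gripper": 0}, {"linear": [0.96, -0.66, 0], "spin": -0.64, "gripper": 0}, {"linear": [0.96, -0.66, 0], "spin": -0.64, "gripper": 0}]'

```text
time: 2.78
ee_pos: [0.4991, -0.333, 0.3304]
orientation: [0.707, 0.707, -0.0, -0.0]
ft_force: [-0.8, -0.2, -0.7]
finger_gap: 1.0
finger_force: 0.0
```

```bash
python3 - <<'E'
from h import *
np.set_printoptions(precision=4,suppress=True)
snap("wrist","w1"); print(observe()["ee_pos"],observe()["qpos"])
for l,z in dict(carton=0,stepped=0,batten_near=.015,foot=.083).items():
    for d in imaging.spot_point("wrist",l)[:1]: print(l,round(d["score"],2),np.round(d["position"],1),onz("wrist",d["position"],z))
mv(.577,-.039,.15,143.7)
E
```

```text
[ 0.4991 -0.333   0.3305] [ 0.7643  0.3631 -0.3757  1.7438  0.1497  1.063   0.3343]
carton 0.96 [275.6 153.7] [ 0.5409 -0.3373  0.    ]
lin [1.469 0.384 0.997] spin -0.47 rows 9.0 8.0 t 3.03
```

View pics/w1.png

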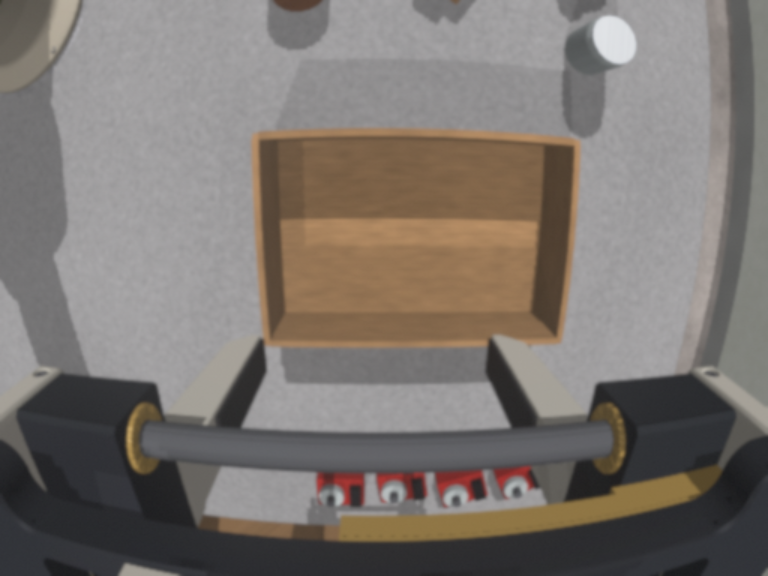

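The wrist view shows the carton empty and nearly axis-aligned, with rim corners (253,134), (580,140), (560,345), (266,346) in the scaled picture.

```bash
python3 - <<'E'
from h import *
c=[onz("wrist",np.array(p)/1.5,.09) for p in [(253,134),(580,140),(561,345),(266,346)]]
print(np.round(c,4),np.mean(c,0))
mv(.577,-.039,.15,143.7)
E
```

```text
[[ 0.386  -0.2286  0.09  ]
 [ 0.6956 -0.2288  0.09  ]
 [ 0.6958 -0.4416  0.09  ]
 [ 0.3857 -0.439   0.09  ]] [ 0.54077472 -0.33448725  0.09      ]
lin [1.469 0.384 0.997] spin -0.47 rows 9.0 8.0 t 3.03
```

servo_tool --deltas '[{"linear": [0.9, 0.2, 0.1], "spin": 0, "gripper": 0}, {"linear": [0.9, 0.2, 0.1], "spin": 0, "gripper": 0}, {"linear": [0.9, 0.2, 0.1], "spin": 0, "gripper": 0}, {"linear": [0.9, 0.2, 0.1], "spin": 0, "gripper": 0}, {"linear": [0.9, 0.2, 0.1], "spin": 0, "gripper": 0}, {"linear": [0.9, 0.2, 0.1], "spin": 0, "gripper": 0}]'

```text
time: 3.53
ee_pos: [0.5408, -0.1468, 0.3106]
orientation: [0.705, 0.709, 0.001, -0.0]
ft_force: [0.6, 0.5, 0.7]
finger_gap: 1.001
finger_force: 0.0
```

```bash
python3 - <<'E'
from h import *
np.set_printoptions(precision=4,suppress=True)
snap("wrist","w2"); print(observe()["ee_pos"])
for l,z in dict(carton=0,stepped=0,batten_near=.015,batten=0,foot=.083,actuator=0,tin=0,tape=0).items():
    for d in imaging.spot_point("wrist",l)[:1]: print(l,round(d["score"],2),np.round(d["position"],1),onz("wrist",d["position"],z))
E
```

```text
[ 0.5403 -0.15    0.3107]
carton 0.93 [253.5 257.1] [ 0.5443 -0.3436  0.    ]
stepped 0.87 [273.2  89. ] [ 0.5749 -0.0496  0.    ]
batten_near 0.42 [257.    1.8] [0.5497 0.0908 0.015 ]
batten 0.62 [371.6 137.7] [ 0.7447 -0.1251  0.    ]
actuator 0.67 [374.   71.5] [ 0.7449 -0.0116  0.    ]
tin 0.85 [371.  139.8] [ 0.7438 -0.1282  0.    ]
tape 0.55 [172.1  93.5] [ 0.4125 -0.053   0.    ]
```

View pics/w2.png

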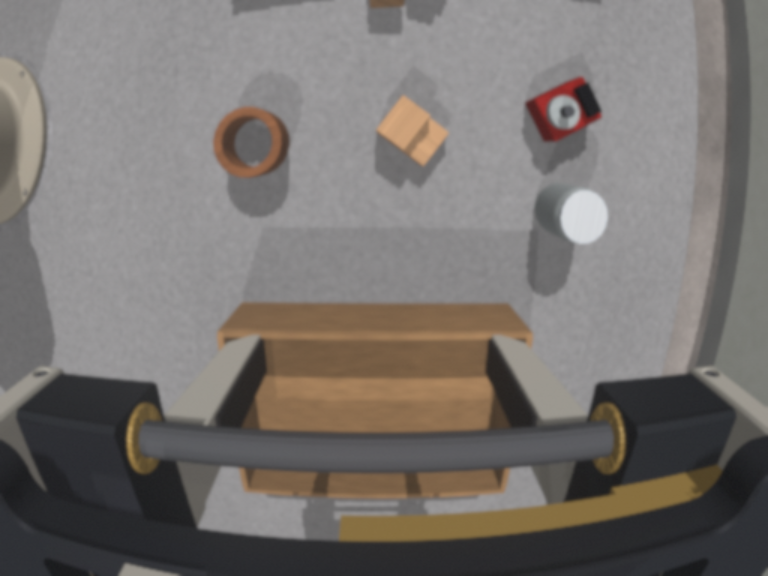

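The wrist view shows the stepped block at (412,131) with its high step to the upper left, the tape core left of it, and the actuator and tin right, all matching the fixed-camera fix to under 1 cm.

```bash
python3 - <<'E'
from h import *
for p,z in [((404,96),.04),((376,131),.04),((448,131),.024),((424,166),.024)]: print(onz("wrist",np.array(p)/1.5,z))
mv(.570,-.040,.1,143.7)
E
```

```text
[ 0.56641396 -0.01450871  0.04      ]
[ 0.53935699 -0.04927966  0.04      ]
[ 0.61185089 -0.04739772  0.024     ]
[ 0.58766423 -0.08380255  0.024     ]
lin [0.569 0.15  1.147] spin -0.471 rows 7.0 8.0 t 3.98
```

servo_tool --deltas '[{"linear": [0.57, 0.15, 0.9], "spin": -0.47, "gripper": 0}, {"linear": [0.57, 0.15, 0.9], "spin": -0.47, "gripper": 0}, {"linear": [0.57, 0.15, 0.9], "spin": -0.47, "gripper": 0}, {"linear": [0.57, 0.15, 0.9], "spin": -0.47, "gripper": 0}, {"linear": [0.57, 0.15, 0.9], "spin": -0.47, "gripper": 0}, {"linear": [0.57, 0.15, 0.9], "spin": -0.47, "gripper": 0}, {"linear": [0.57, 0.15, 0.9], "spin": -0.47, "gripper": 0}, {"linear": [0.57, 0.15, 0.9], "spin": -0.47, "gripper": 0}, {"linear": [0.57, 0.15, 0.9], "spin": -0.47, "gripper": 0}]'

```text
time: 4.73
ee_pos: [0.5699, -0.0391, 0.13]
orientation: [0.31, 0.951, 0.0, -0.001]
ft_force: [0.5, -0.3, 0.5]
finger_gap: 0.997
finger_force: 0.0
```

```bash
python3 - <<'E'
from h import *
mv(.570,-.040,.024,143)
E
```

```text
lin [-0.004 -0.003  0.624] spin 0.008 rows 3.0 1.0 t 4.73
```

servo_tool --deltas '[{"linear": [0, 0, 0.62], "spin": 0, "gripper": 0}, {"linear": [0, 0, 0.62], "spin": 0, "gripper": 0}, {"linear": [0, 0, 0.62], "spin": 0, "gripper": 0}, {"linear": [0, 0, 0.62], "spin": 0, "gripper": 0}, {"linear": [0, 0, 0.62], "spin": 0, "gripper": 0}, {"linear": [0, 0, 0.62], "spin": 0, "gripper": 1}, {"linear": [0, 0, 0.62], "spin": 0, "gripper": 1}, {"linear": [0, 0, 0.62], "spin": 0, "gripper": 1}, {"linear": [0, 0, 0.62], "spin": 0, "gripper": 1}, {"linear": [0, 0, 0.62], "spin": 0, "gripper": 1}, {"linear": [0, 0, 0.62], "spin": 0, "gripper": 1}, {"linear": [0, 0, 0.62], "spin": 0, "gripper": 1}]' --squeeze 25

```text
time: 5.73
ee_pos: [0.57, -0.0388, 0.0068]
orientation: [0.311, 0.95, 0.0, 0.0]
ft_force: [0.3, 1.0, 0.4]
finger_gap: 0.548
finger_force: 0.0
```

servo_tool --deltas '[{"linear": [0, 0, 0], "spin": 0, "gripper": 1}, {"linear": [0, 0, -0.4], "spin": 0, "gripper": 1}, {"linear": [0, 0, -0.9], "spin": 0, "gripper": 1}, {"linear": [0, 0, -0.9], "spin": 0, "gripper": 1}, {"linear": [0, 0, -0.9], "spin": 0, "gripper": 1}, {"linear": [0, 0, -0.9], "spin": 0, "gripper": 1}]'

```text
time: 6.23
ee_pos: [0.5718, -0.0381, 0.1921]
orientation: [0.311, 0.95, 0.001, 0.003]
ft_force: [0.4, 0.1, -1.6]
finger_gap: 0.468
finger_force: 25.0
```

```bash
python3 - <<'E'
from h import *
mv(.461,-.389,.20,90)
E
```

```text
lin [-0.591 -1.743  0.051] spin 0.469 rows 9.0 8.0 t 6.23
```

servo_tool --deltas '[{"linear": [-0.3, -0.86, 0], "spin": 0.2, "gripper": 1}, {"linear": [-0.3, -0.86, 0], "spin": 0.2, "gripper": 1}, {"linear": [-0.3, -0.86, 0], "spin": 0.2, "gripper": 1}, {"linear": [-0.3, -0.86, 0], "spin": 0.2, "gripper": 1}, {"linear": [-0.3, -0.86, 0], "spin": 0.2, "gripper": 1}, {"linear": [-0.3, -0.86, 0], "spin": 0.2, "gripper": 1}]'

```text
time: 6.73
ee_pos: [0.5143, -0.218, 0.1862]
orientation: [0.497, 0.868, -0.001, -0.0]
ft_force: [0.5, 0.5, -0.5]
finger_gap: 0.472
finger_force: 25.0
```

```bash
python3 - <<'E'
from h import *
mv(.475,-.383,.10,90)
E
```

```text
lin [-0.612 -0.586  0.527] spin 0.265 rows 5.0 5.0 t 6.73
```

servo_tool --deltas '[{"linear": [-0.61, -0.59, 0], "spin": 0.265, "gripper": 1}, {"linear": [-0.61, -0.59, 0], "spin": 0.265, "gripper": 1}, {"linear": [-0.61, -0.59, 0], "spin": 0.265, "gripper": 1}, {"linear": [-0.61, -0.59, 0], "spin": 0.265, "gripper": 1}, {"linear": [-0.61, -0.59, 0], "spin": 0.265, "gripper": 1}, {"linear": [-0.61, -0.59, 0], "spin": 0.265, "gripper": 1}, {"linear": [-0.61, -0.59, 0], "spin": 0.265, "gripper": 1}]'

```text
time: 7.32
ee_pos: [0.4784, -0.3766, 0.1864]
orientation: [0.703, 0.711, 0.0, -0.0]
ft_force: [-0.0, 0.9, -0.3]
finger_gap: 0.471
finger_force: 25.0
```

```bash
python3 - <<'E'
from h import *
mv(.475,-.383,.035,90)
E
```

```text
lin [-0.033 -0.017  0.851] spin 0.005 rows 5.0 1.0 t 7.32
```

servo_tool --deltas '[{"linear": [-0.03, -0.02, 0.85], "spin": 0, "gripper": 1}, {"linear": [-0.03, -0.02, 0.85], "spin": 0, "gripper": 1}, {"linear": [-0.03, -0.02, 0.85], "spin": 0, "gripper": 1}, {"linear": [-0.03, -0.02, 0.85], "spin": 0, "gripper": 1}, {"linear": [-0.03, -0.02, 0.85], "spin": 0, "gripper": 1}, {"linear": [-0.03, -0.02, 0.85], "spin": 0, "gripper": 1}, {"linear": [-0.03, -0.02, 0.85], "spin": 0, "gripper": 0.3}, {"linear": [-0.03, -0.02, 0.85], "spin": 0, "gripper": 0.3}, {"linear": [-0.03, -0.02, 0.85], "spin": 0, "gripper": 0.3}, {"linear": [-0.03, -0.02, 0.85], "spin": 0, "gripper": 0.3}]'

```text
time: 8.15
ee_pos: [0.4745, -0.3845, 0.0184]
orientation: [0.704, 0.71, 0.0, 0.001]
ft_force: [1.5, -1.1, -0.1]
finger_gap: 0.685
finger_force: 0.0
```

servo_tool --deltas '[{"linear": [0, 0, -0.95], "spin": 0, "gripper": 0.3}, {"linear": [0, 0, -0.95], "spin": 0, "gripper": 0.3}, {"linear": [0, 0, -0.95], "spin": 0, "gripper": 0.3}, {"linear": [0, 0, -0.95], "spin": 0, "gripper": 0.3}, {"linear": [0, 0, -0.95], "spin": 0, "gripper": 0}, {"linear": [0, 0, -0.95], "spin": 0, "gripper": 0}]'

```text
time: 8.65
ee_pos: [0.476, -0.3856, 0.2135]
orientation: [0.704, 0.71, 0.001, 0.005]
ft_force: [0.8, -0.0, -0.6]
finger_gap: 0.795
finger_force: 0.0
```

```bash
python3 - <<'E'
from h import *
for l in("stepped","foot"):
  for c in ("scene","wrist"):
    imaging.camera(c)
    for d in imaging.spot_point(c,l)[:1]: print(c,l,d["score"],onz(c,d["position"],.006 if l=="stepped" else .083))
mv(.605,.20,.25,90)
E
```

```text
scene stepped 0.94 [ 0.47448902 -0.38406837  0.006     ]
wrist stepped 0.65 [ 0.46975864 -0.38992102  0.006     ]
scene foot 0.88 [0.6102784  0.26085781 0.083     ]
lin [ 2.914  0.681 -0.126] spin 0.004 rows 15.0 1.0 t 9.05
```

servo_tool --deltas '[{"linear": [0.98, 0.25, -0.4], "spin": 0, "gripper": 0}, {"linear": [0.98, 0.25, -0.4], "spin": 0, "gripper": 0}, {"linear": [0.98, 0.25, -0.4], "spin": 0, "gripper": 0}, {"linear": [0.98, 0.25, -0.4], "spin": 0, "gripper": 0}, {"linear": [0.98, 0.25, -0.4], "spin": 0, "gripper": 0}, {"linear": [0.98, 0.25, -0.4], "spin": 0, "gripper": 0}]'

```text
time: 9.55
ee_pos: [0.5247, -0.1807, 0.2887]
orientation: [0.702, 0.713, 0.002, 0.0]
ft_force: [-0.1, 0.6, -0.1]
finger_gap: 1.002
finger_force: 0.0
```

servo_tool --deltas '[{"linear": [0.98, 0.25, 0], "spin": 0, "gripper": 0}, {"linear": [0.98, 0.25, 0], "spin": 0, "gripper": 0}, {"linear": [0.98, 0.25, 0], "spin": 0, "gripper": 0}, {"linear": [0.98, 0.25, 0], "spin": 0, "gripper": 0}, {"linear": [0.98, 0.25, 0], "spin": 0, "gripper": 0}, {"linear": [0.98, 0.25, 0], "spin": 0, "gripper": 0}]'

```text
time: 10.05
ee_pos: [0.5717, 0.017, 0.2863]
orientation: [0.701, 0.713, 0.002, -0.001]
ft_force: [-0.3, 0.5, 0.7]
finger_gap: 1.001
finger_force: 0.0
```

servo_tool --deltas '[{"linear": [0.55, 0.15, 0], "spin": 0, "gripper": 0}, {"linear": [0.55, 0.15, 0], "spin": 0, "gripper": 0}, {"linear": [0.55, 0.15, 0], "spin": 0, "gripper": 0}, {"linear": [0.55, 0.15, 0], "spin": 0, "gripper": 0}, {"linear": [0.55, 0.15, 0], "spin": 0, "gripper": 0}]'

```text
time: 10.47
ee_pos: [0.5996, 0.1206, 0.2855]
orientation: [0.703, 0.711, -0.0, -0.001]
ft_force: [-0.2, -0.5, 0.5]
finger_gap: 1.0
finger_force: 0.0
```

```bash
python3 - <<'E'
from h import *
np.set_printoptions(precision=4,suppress=True)
snap("wrist","w3"); print(observe()["ee_pos"],observe()["qpos"])
for l,z in dict(batten_near=.015,batten=0,foot=.083,shelf=0).items():
    for d in imaging.spot_point("wrist",l)[:1]: print(l,round(d["score"],2),np.round(d["position"],1),onz("wrist",d["position"],z))
E
```

```text
[0.5996 0.1187 0.2855] [ 0.0743  0.4384 -0.5221  1.7704  0.2538  1.002  -0.536 ]
batten_near 0.94 [215.3 172.1] [0.545  0.0948 0.015 ]
foot 0.88 [248.7  60.4] [0.5958 0.2516 0.083 ]
shelf 0.86 [240.   16.8] [0.5819 0.3334 0.    ]
```

View pics/w3.png

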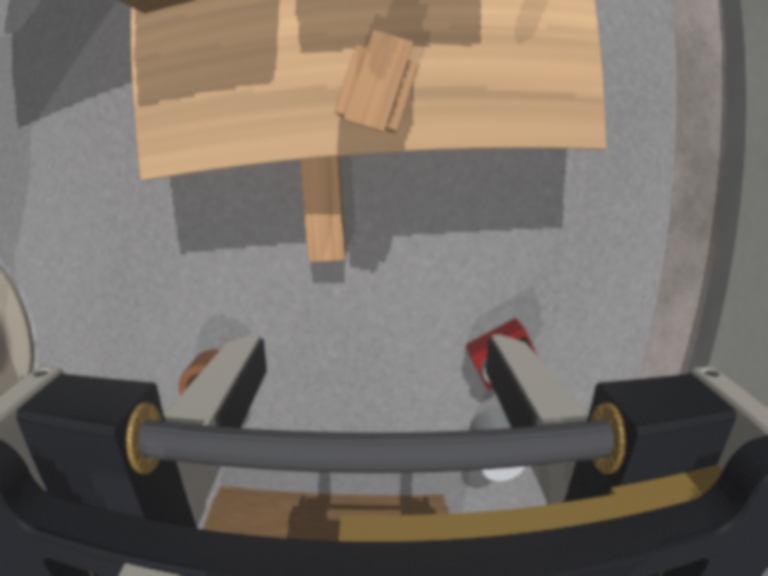

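The wrist view shows the foot on the shelf, tilted, with stub corners about (375,30), (413,42), (385,132), (345,122), and the batten's free end at (326,262).

```bash
python3 - <<'E'
from h import *
c=[onz("wrist",np.array(p)/1.5,.133) for p in [(375,30),(413,42),(385,132),(345,122)]]
print(np.round(c,4),np.mean(c,0))
for a,b in((3,0),(2,1)): d=c[b]-c[a]; print(np.degrees(np.arctan2(d[1],d[0])),np.hypot(*d[:2]))
for p,z in [((309,263),.03),((345,260),.03),((303,160),.03),((340,158),.03)]: print("bat",onz("wrist",np.array(p)/1.5,z))
for p in [(142,180),(606,150),(322,160)]: print("sh",onz("wrist",np.array(p)/1.5,.083))
mv(.6,.25,.16,75)
E
```

```text
[[0.5974 0.2903 0.133 ]
 [0.6243 0.2816 0.133 ]
 [0.6048 0.2147 0.133 ]
 [0.5766 0.222  0.133 ]] [0.60077917 0.2521341  0.133     ]
73.08146542506995 0.071385518362405
73.78659882075101 0.06958993395672251
bat [0.53321491 0.09298254 0.03      ]
bat [0.56889733 0.0960828  0.03      ]
bat [0.52967945 0.19373657 0.03      ]
bat [0.56486404 0.19504196 0.03      ]
sh [0.38695832 0.18488363 0.083     ]
sh [0.80431044 0.21420937 0.083     ]
sh [0.55417658 0.19409766 0.083     ]
lin [0.665 0.005 0.725] spin 0.134 rows 5.0 3.0 t 10.72
```

servo_tool --deltas '[{"linear": [0.665, 0.005, 0.5], "spin": 0.15, "gripper": 0}, {"linear": [0.665, 0.005, 0.5], "spin": 0.15, "gripper": 0}, {"linear": [0.665, 0.005, 0.5], "spin": 0.15, "gripper": 0}, {"linear": [0.665, 0.005, 0.5], "spin": 0.15, "gripper": 0}, {"linear": [0.665, 0.005, 0.5], "spin": 0.15, "gripper": 0}, {"linear": [0.665, 0.005, 0.5], "spin": 0.15, "gripper": 0}, {"linear": [0.665, 0.005, 0.5], "spin": 0.15, "gripper": 0}]'

```text
time: 11.3
ee_pos: [0.6001, 0.2506, 0.1866]
orientation: [0.803, 0.596, -0.0, 0.0]
ft_force: [0.7, -0.5, 0.9]
finger_gap: 1.002
finger_force: 0.0
```

```bash
python3 - <<'E'
from h import *
mv(.602,.252,.107,73.5)
E
```

```text
lin [0.01  0.007 0.492] spin -0.002 rows 3.0 1.0 t 11.3
```

servo_tool --deltas '[{"linear": [0.01, 0.005, 0.49], "spin": 0, "gripper": 0}, {"linear": [0.01, 0.005, 0.49], "spin": 0, "gripper": 0}, {"linear": [0.01, 0.005, 0.49], "spin": 0, "gripper": 0}, {"linear": [0.01, 0.005, 0.49], "spin": 0, "gripper": 0}, {"linear": [0.01, 0.005, 0.49], "spin": 0, "gripper": 1}, {"linear": [0.01, 0.005, 0.49], "spin": 0, "gripper": 1}, {"linear": [0.01, 0.005, 0.49], "spin": 0, "gripper": 1}, {"linear": [0.01, 0.005, 0.49], "spin": 0, "gripper": 1}, {"linear": [0.01, 0.005, 0.49], "spin": 0, "gripper": 1}, {"linear": [0.01, 0.005, 0.49], "spin": 0, "gripper": 1}, {"linear": [0.01, 0.005, 0.49], "spin": 0, "gripper": 1}, {"linear": [0.01, 0.005, 0.49], "spin": 0, "gripper": 1}]'

```text
time: 12.3
ee_pos: [0.6012, 0.2537, 0.0889]
orientation: [0.802, 0.597, 0.0, -0.0]
ft_force: [-1.0, -1.0, 4.1]
finger_gap: 0.515
finger_force: 25.0
```

servo_tool --deltas '[{"linear": [0, 0, 0], "spin": 0, "gripper": 1}, {"linear": [0, 0, 0], "spin": 0, "gripper": 1}, {"linear": [0, 0, -0.3], "spin": 0, "gripper": 1}, {"linear": [0, 0, -0.6], "spin": 0, "gripper": 1}, {"linear": [0, 0, -0.6], "spin": 0, "gripper": 1}, {"linear": [0, 0, -0.6], "spin": 0, "gripper": 1}]'

```text
time: 12.8
ee_pos: [0.6042, 0.2556, 0.2158]
orientation: [0.802, 0.597, 0.005, 0.001]
ft_force: [0.3, 0.7, -1.5]
finger_gap: 0.515
finger_force: 25.0
```

```bash
python3 - <<'E'
from h import *
mv(.61,-.389,.20,90)
E
```

```text
lin [-3.079  0.955  0.158] spin -0.146 rows 16.0 3.0 t 12.8
```

servo_tool --deltas '[{"linear": [-0.99, 0.3, 0], "spin": 0, "gripper": 1}, {"linear": [-0.99, 0.3, 0], "spin": 0, "gripper": 1}, {"linear": [-0.99, 0.3, 0], "spin": 0, "gripper": 1}, {"linear": [-0.99, 0.3, 0], "spin": 0, "gripper": 1}, {"linear": [-0.99, 0.3, 0], "spin": 0, "gripper": 1}, {"linear": [-0.99, 0.3, 0], "spin": 0, "gripper": 1}]'

```text
time: 13.3
ee_pos: [0.6015, 0.036, 0.2075]
orientation: [0.806, 0.592, -0.002, 0.002]
ft_force: [-0.2, -0.6, -0.5]
finger_gap: 0.513
finger_force: 25.0
```

servo_tool --deltas '[{"linear": [-0.99, 0.3, 0], "spin": 0, "gripper": 1}, {"linear": [-0.99, 0.3, 0], "spin": 0, "gripper": 1}, {"linear": [-0.99, 0.3, 0], "spin": 0, "gripper": 1}, {"linear": [-0.99, 0.3, 0], "spin": 0, "gripper": 1}, {"linear": [-0.99, 0.3, 0], "spin": 0, "gripper": 1}, {"linear": [-0.99, 0.3, 0], "spin": 0, "gripper": 1}]'

```text
time: 13.8
ee_pos: [0.6009, -0.1707, 0.2075]
orientation: [0.806, 0.592, -0.002, 0.001]
ft_force: [0.2, 0.2, -2.0]
finger_gap: 0.516
finger_force: 25.0
```

servo_tool --deltas '[{"linear": [-0.99, 0.3, 0], "spin": -0.145, "gripper": 1}, {"linear": [-0.99, 0.3, 0], "spin": -0.145, "gripper": 1}, {"linear": [-0.99, 0.3, 0], "spin": -0.145, "gripper": 1}, {"linear": [-0.99, 0.3, 0], "spin": -0.145, "gripper": 1}, {"linear": [-0.99, 0.3, 0], "spin": -0.145, "gripper": 1}, {"linear": [-0.99, 0.3, 0], "spin": -0.145, "gripper": 1}]'

```text
time: 14.3
ee_pos: [0.6001, -0.3777, 0.2069]
orientation: [0.712, 0.703, -0.002, 0.001]
ft_force: [-1.1, -1.1, -0.8]
finger_gap: 0.513
finger_force: 25.0
```

```bash
python3 - <<'E'
from h import *
print(observe()["finger_gap"])
mv(.605,-.388,.034,90)
E
```

```text
0.5133557973392322
lin [-0.047  0.027  0.959] spin -0.006 rows 5.0 1.0 t 14.3
```

servo_tool --deltas '[{"linear": [-0.045, 0.025, 0.3], "spin": 0, "gripper": 1}, {"linear": [-0.045, 0.025, 0.6], "spin": 0, "gripper": 1}, {"linear": [-0.045, 0.025, 0.96], "spin": 0, "gripper": 1}, {"linear": [-0.045, 0.025, 0.96], "spin": 0, "gripper": 1}, {"linear": [-0.045, 0.025, 0.96], "spin": 0, "gripper": 1}, {"linear": [-0.045, 0.025, 0.96], "spin": 0, "gripper": 1}, {"linear": [-0.045, 0.025, 0.96], "spin": 0, "gripper": 1}, {"linear": [-0.045, 0.025, 0.96], "spin": 0, "gripper": 0.25}, {"linear": [-0.045, 0.025, 0.96], "spin": 0, "gripper": 0.25}, {"linear": [-0.045, 0.025, 0.96], "spin": 0, "gripper": 0.25}, {"linear": [-0.045, 0.025, 0.96], "spin": 0, "gripper": 0.25}]'

```text
time: 15.22
ee_pos: [0.6082, -0.3766, 0.0181]
orientation: [0.708, 0.706, 0.0, 0.001]
ft_force: [-0.5, 0.4, 0.1]
finger_gap: 0.734
finger_force: 0.0
```

servo_tool --deltas '[{"linear": [0, 0, -0.95], "spin": 0, "gripper": 0.25}, {"linear": [0, 0, -0.95], "spin": 0, "gripper": 0.25}, {"linear": [0, 0, -0.95], "spin": 0, "gripper": 0.25}, {"linear": [0, 0, -0.95], "spin": 0, "gripper": 0.25}, {"linear": [0, 0, -0.95], "spin": 0, "gripper": 0}, {"linear": [0, 0, -0.95], "spin": 0, "gripper": 0}]'

```text
time: 15.72
ee_pos: [0.6103, -0.3772, 0.2143]
orientation: [0.708, 0.706, 0.001, 0.005]
ft_force: [0.4, -0.3, -0.1]
finger_gap: 0.849
finger_force: 0.0
```

```bash
python3 - <<'E'
from h import *
for l in("stepped","foot"):
    c="scene"
    imaging.camera(c)
    for d in imaging.spot_point(c,l)[:1]: print(c,l,d["score"],onz(c,d["position"],.006))
mv(.553,.125,.2,92)
E
```

```text
scene stepped 0.66 [ 0.4789911  -0.39437082  0.006     ]
scene foot 0.75 [ 0.61989448 -0.37025972  0.006     ]
lin [ 2.505 -0.274  0.124] spin -0.019 rows 13.0 1.0 t 15.92
```

servo_tool --deltas '[{"linear": [0.99, -0.1, 0], "spin": 0, "gripper": 0}, {"linear": [0.99, -0.1, 0], "spin": 0, "gripper": 0}, {"linear": [0.99, -0.1, 0], "spin": 0, "gripper": 0}, {"linear": [0.99, -0.1, 0], "spin": 0, "gripper": 0}, {"linear": [0.99, -0.1, 0], "spin": 0, "gripper": 0}, {"linear": [0.99, -0.1, 0], "spin": 0, "gripper": 0}]'

```text
time: 16.42
ee_pos: [0.5871, -0.1696, 0.2057]
orientation: [0.705, 0.71, 0.001, -0.002]
ft_force: [0.2, -0.5, 0.2]
finger_gap: 1.002
finger_force: 0.0
```

servo_tool --deltas '[{"linear": [0.99, -0.1, 0], "spin": 0, "gripper": 0}, {"linear": [0.99, -0.1, 0], "spin": 0, "gripper": 0}, {"linear": [0.99, -0.1, 0], "spin": 0, "gripper": 0}, {"linear": [0.99, -0.1, 0], "spin": 0, "gripper": 0}, {"linear": [0.99, -0.1, 0], "spin": 0, "gripper": 0}, {"linear": [0.99, -0.1, 0], "spin": 0, "gripper": 0}]'

```text
time: 16.92
ee_pos: [0.5671, 0.0277, 0.2059]
orientation: [0.705, 0.71, 0.001, -0.002]
ft_force: [-0.1, -0.3, -0.0]
finger_gap: 1.0
finger_force: 0.0
```

servo_tool --deltas '[{"linear": [0.53, -0.07, 0.1], "spin": -0.02, "gripper": 0}, {"linear": [0.53, -0.07, 0.1], "spin": -0.02, "gripper": 0}, {"linear": [0.53, -0.07, 0.1], "spin": -0.02, "gripper": 0}, {"linear": [0.53, -0.07, 0.1], "spin": -0.02, "gripper": 0}, {"linear": [0.53, -0.07, 0.1], "spin": -0.02, "gripper": 0}, {"linear": [0.53, -0.07, 0.1], "spin": -0.02, "gripper": 0}]'

```text
time: 17.42
ee_pos: [0.5545, 0.1247, 0.1856]
orientation: [0.694, 0.72, -0.001, -0.0]
ft_force: [-0.2, -0.9, 0.4]
finger_gap: 0.998
finger_force: 0.0
```

```bash
python3 - <<'E'
from h import *
mv(.553,.123,.02,92)
E
```

```text
lin [-0.008 -0.006  0.922] spin 0.001 rows 5.0 1.0 t 17.42
```

servo_tool --deltas '[{"linear": [-0.01, -0.01, 0.3], "spin": 0, "gripper": 0}, {"linear": [-0.01, -0.01, 0.6], "spin": 0, "gripper": 0}, {"linear": [-0.01, -0.01, 0.9], "spin": 0, "gripper": 0}, {"linear": [-0.01, -0.01, 0.9], "spin": 0, "gripper": 0}, {"linear": [-0.01, -0.01, 0.9], "spin": 0, "gripper": 0}, {"linear": [-0.01, -0.01, 0.9], "spin": 0, "gripper": 1}, {"linear": [-0.01, -0.01, 0.9], "spin": 0, "gripper": 1}, {"linear": [-0.01, -0.01, 0.9], "spin": 0, "gripper": 1}, {"linear": [-0.01, -0.01, 0.9], "spin": 0, "gripper": 1}, {"linear": [-0.01, -0.01, 0.9], "spin": 0, "gripper": 1}, {"linear": [-0.01, -0.01, 0.9], "spin": 0, "gripper": 1}, {"linear": [-0.01, -0.01, 0.9], "spin": 0, "gripper": 1}]' --squeeze 35

```text
time: 18.42
ee_pos: [0.5531, 0.1238, 0.0073]
orientation: [0.694, 0.72, 0.0, 0.0]
ft_force: [0.8, -0.5, -0.1]
finger_gap: 0.552
finger_force: 0.0
```

servo_tool --deltas '[{"linear": [0, 0, 0], "spin": 0, "gripper": 1}, {"linear": [0, 0, 0], "spin": 0, "gripper": 1}, {"linear": [0, 0, 0], "spin": 0, "gripper": 1}]'

```text
time: 18.67
ee_pos: [0.5525, 0.1238, 0.0068]
orientation: [0.693, 0.721, -0.0, 0.0]
ft_force: [-1.9, -0.9, 3.8]
finger_gap: 0.386
finger_force: 34.6
```

```bash
python3 - <<'E'
from h import *
s=observe(); print(s["finger_gap"]*93, s["finger_force"],s["ee_pos"])
mv(.555,-.085,.026,90)
E
```

```text
35.87136492859327 34.59123730659485 [0.55251056 0.123797   0.00678973]
lin [-1.044 -0.028 -0.002] spin 0.019 rows 6.0 1.0 t 18.67
```

servo_tool --deltas '[{"linear": [-0.08, 0, 0], "spin": 0, "gripper": 1}, {"linear": [-0.18, 0, 0], "spin": 0, "gripper": 1}, {"linear": [-0.28, 0, 0], "spin": 0, "gripper": 1}, {"linear": [-0.4, 0, 0], "spin": 0, "gripper": 1}, {"linear": [-0.52, 0, 0], "spin": 0, "gripper": 1}, {"linear": [-0.64, 0, 0], "spin": 0, "gripper": 1}, {"linear": [-0.76, 0, 0], "spin": 0, "gripper": 1}, {"linear": [-0.88, 0, 0], "spin": 0, "gripper": 1}, {"linear": [-0.96, 0, 0], "spin": 0, "gripper": 1}, {"linear": [-1, 0, 0], "spin": 0, "gripper": 1}, {"linear": [-1, 0, 0], "spin": 0, "gripper": 1}, {"linear": [-1, 0, 0], "spin": 0, "gripper": 1}]'

```text
time: 19.67
ee_pos: [0.5606, -0.0772, 0.0068]
orientation: [0.694, 0.72, -0.0, 0.001]
ft_force: [0.9, -4.6, 4.2]
finger_gap: 0.392
finger_force: 34.5
```

```bash
python3 - <<'E'
from h import *
snap("scene","s2")
for l in("batten_near","batten_mid","batten_far"):
    for c in("scene",):
        for d in imaging.spot_point(c,l)[:1]: print(c,l,d["score"],onz(c,d["position"],.015))
E
```

```text
scene batten_near 0.93 [ 0.56244372 -0.09629264  0.015     ]
scene batten_mid 0.92 [0.55943803 0.0349571  0.015     ]
scene batten_far 0.89 [0.53507605 0.16019118 0.015     ]
```

View pics/s2.png

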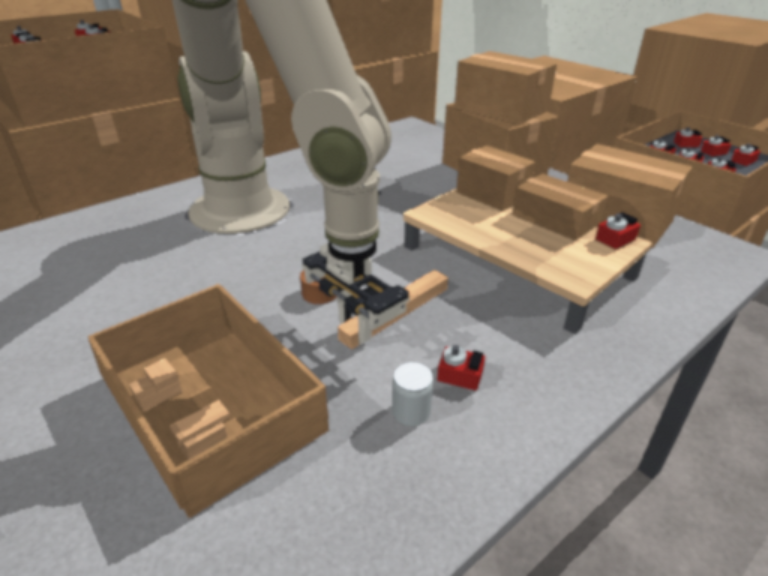

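The scene view shows both small pieces inside the carton and the batten fully out, running from (348,335) to (440,282), with a clear gap to the shelf edge. I'll draw it slightly further, release and rise.

servo_tool --deltas '[{"linear": [-0.06, 0, 0], "spin": 0, "gripper": 1}, {"linear": [-0.1, 0, 0], "spin": 0, "gripper": 1}, {"linear": [-0.1, 0, 0], "spin": 0, "gripper": 1}, {"linear": [-0.1, 0, 0], "spin": 0, "gripper": 1}, {"linear": [-0.1, 0, 0], "spin": 0, "gripper": 0}, {"linear": [-0.1, 0, 0], "spin": 0, "gripper": 0}, {"linear": [-0.1, 0, 0], "spin": 0, "gripper": 0}, {"linear": [-0.1, 0, 0], "spin": 0, "gripper": 0}, {"linear": [-0.1, 0, 0], "spin": 0, "gripper": 0}, {"linear": [-0.1, 0, 0], "spin": 0, "gripper": 0}]'

```text
time: 20.7
ee_pos: [0.561, -0.0959, 0.0065]
orientation: [0.693, 0.72, -0.0, -0.0]
ft_force: [-0.6, 0.5, -0.2]
finger_gap: 0.765
finger_force: 0.0
```

servo_tool --deltas '[{"linear": [0, 0, -0.4], "spin": 0, "gripper": 0}, {"linear": [0, 0, -0.8], "spin": 0, "gripper": 0}, {"linear": [0, 0, -0.8], "spin": 0, "gripper": 0}, {"linear": [0, 0, -0.8], "spin": 0, "gripper": 0}, {"linear": [0, 0, -0.8], "spin": 0, "gripper": 0}, {"linear": [0, 0, -0.8], "spin": 0, "gripper": 0}, {"linear": [0, 0, -0.8], "spin": 0, "gripper": 0}]'

```text
time: 21.28
ee_pos: [0.5606, -0.0963, 0.1662]
orientation: [0.694, 0.72, -0.0, -0.0]
ft_force: [0.2, 0.4, -0.0]
finger_gap: 0.999
finger_force: 0.0
```

```bash
python3 - <<'E'
from h import *
for c in("scene","side","wrist"):
    imaging.camera(c)
    for l in("batten_near","batten_mid","batten_far"):
        for d in imaging.spot_point(c,l)[:1]: print(c,l,round(d["score"],2),onz(c,d["position"],.015))
print(observe()["ee_pos"])
mv(.556,.003,.16,92)
E
```

```text
scene batten_near 0.65 [ 0.56230648 -0.11254163  0.015     ]
scene batten_mid 0.78 [0.55705348 0.01343948 0.015     ]
scene batten_far 0.89 [0.5361179  0.13636732 0.015     ]
side batten_near 0.79 [ 0.57204556 -0.11968746  0.015     ]
side batten_mid 0.74 [0.54778364 0.00689499 0.015     ]
side batten_far 0.61 [0.54523006 0.11596499 0.015     ]
wrist batten_near 0.56 [ 0.56182979 -0.12269477  0.015     ]
wrist batten_mid 0.72 [0.55209081 0.00424806 0.015     ]
[ 0.56108414 -0.09590769  0.16644624]
lin [ 0.495 -0.007  0.126] spin 0.002 rows 3.0 1.0 t 21.88
```

servo_tool --deltas '[{"linear": [0.52, -0.015, 0], "spin": -0.012, "gripper": 0}, {"linear": [0.52, -0.015, 0], "spin": -0.012, "gripper": 0}, {"linear": [0.52, -0.015, 0], "spin": -0.012, "gripper": 0}, {"linear": [0.52, -0.015, 0.3], "spin": -0.012, "gripper": 0}, {"linear": [0.52, -0.015, 0.6], "spin": -0.012, "gripper": 0}, {"linear": [0.52, -0.015, 0.79], "spin": -0.012, "gripper": 0}, {"linear": [0.52, -0.015, 0.79], "spin": -0.012, "gripper": 0}, {"linear": [0.52, -0.015, 0.79], "spin": -0.012, "gripper": 0}, {"linear": [0.52, -0.015, 0.79], "spin": -0.012, "gripper": 1}, {"linear": [0.52, -0.015, 0.79], "spin": -0.012, "gripper": 1}, {"linear": [0.52, -0.015, 0.79], "spin": -0.012, "gripper": 1}, {"linear": [0.52, -0.015, 0.79], "spin": -0.012, "gripper": 1}]' --squeeze 40

```text
time: 22.88
ee_pos: [0.5554, 0.0076, 0.0107]
orientation: [0.685, 0.728, 0.001, 0.001]
ft_force: [0.5, 0.3, -0.5]
finger_gap: 0.763
finger_force: 0.0
```

servo_tool --deltas '[{"linear": [0, 0, 0], "spin": 0, "gripper": 1}, {"linear": [0, 0, 0], "spin": 0, "gripper": 1}, {"linear": [0, 0, 0], "spin": 0, "gripper": 1}, {"linear": [0, 0, 0], "spin": 0, "gripper": 1}, {"linear": [0, 0, 0], "spin": 0, "gripper": 1}, {"linear": [0, 0, 0], "spin": 0, "gripper": 1}, {"linear": [0, 0, 0], "spin": 0, "gripper": 1}]'

```text
time: 23.47
ee_pos: [0.5541, 0.0078, 0.0087]
orientation: [0.685, 0.729, -0.0, 0.0]
ft_force: [-0.6, 0.3, 4.0]
finger_gap: 0.382
finger_force: 39.9
```

servo_tool --deltas '[{"linear": [0, 0, -0.15], "spin": 0, "gripper": 1}, {"linear": [0, 0, -0.35], "spin": 0, "gripper": 1}, {"linear": [0, 0, -0.55], "spin": 0, "gripper": 1}, {"linear": [0, 0, -0.75], "spin": 0, "gripper": 1}, {"linear": [0, 0, -0.95], "spin": 0, "gripper": 1}, {"linear": [0, 0, -0.95], "spin": 0, "gripper": 1}, {"linear": [0, 0, -0.95], "spin": 0, "gripper": 1}]'

```text
time: 24.05
ee_pos: [0.5551, 0.0077, 0.2004]
orientation: [0.685, 0.728, 0.001, 0.002]
ft_force: [-0.1, -0.2, -2.2]
finger_gap: 0.385
finger_force: 39.9
```

```bash
python3 - <<'E'
from h import *
s=observe(); print(s["finger_gap"]*93,s["ft_torque"],s["ft_force"])
mv(.541,-.289,.21,1.5)
for c in("scene","side"):
    imaging.camera(c)
    for l in("batten_near","batten_mid","batten_far"):
        for d in imaging.spot_point(c,l)[:1]: print(c,l,round(d["score"],2),onz(c,d["position"],s["ee_pos"][2]+.007))
E
```

```text
35.78123170913379 [-0.06922903 -0.07371308  0.05578386] [-0.11941303 -0.2214254  -2.2046862 ]
lin [-1.476 -0.161  0.046] spin 0.803 rows 8.0 13.0 t 24.05
scene batten_near 0.77 [ 0.57204437 -0.12917672  0.20738066]
scene batten_mid 0.85 [0.55253651 0.01217953 0.20738066]
scene batten_far 0.72 [0.53841111 0.13984824 0.20738066]
side batten_mid 0.92 [0.55005055 0.00497443 0.20738066]
side batten_far 0.76 [0.54523399 0.12213078 0.20738066]
```

servo_tool --deltas '[{"linear": [-0.74, -0.08, 0], "spin": 0.4, "gripper": 1}, {"linear": [-0.74, -0.08, 0], "spin": 0.4, "gripper": 1}, {"linear": [-0.74, -0.08, 0], "spin": 0.4, "gripper": 1}, {"linear": [-0.74, -0.08, 0], "spin": 0.4, "gripper": 1}, {"linear": [-0.74, -0.08, 0], "spin": 0.4, "gripper": 1}, {"linear": [-0.74, -0.08, 0], "spin": 0.4, "gripper": 1}, {"linear": [-0.74, -0.08, 0], "spin": 0.4, "gripper": 1}, {"linear": [-0.74, -0.08, 0], "spin": 0.4, "gripper": 1}]'

```text
time: 25.12
ee_pos: [0.5473, -0.1408, 0.1981]
orientation: [0.915, 0.403, -0.0, -0.0]
ft_force: [0.0, -0.4, -1.6]
finger_gap: 0.384
finger_force: 39.9
```

```bash
python3 - <<'E'
from h import *
print(observe()["qpos"][6]);mv(.541,-.289,.21,0)
E
```

```text
-0.8528643732278703
lin [-0.568  0.477  0.035] spin 0.415 rows 4.0 7.0 t 25.12
```

servo_tool --deltas '[{"linear": [-0.57, 0.475, 0], "spin": 0.415, "gripper": 1}, {"linear": [-0.57, 0.475, 0], "spin": 0.415, "gripper": 1}, {"linear": [-0.57, 0.475, 0], "spin": 0.415, "gripper": 1}, {"linear": [-0.57, 0.475, 0], "spin": 0.415, "gripper": 1}, {"linear": [-0.57, 0.475, 0], "spin": 0.415, "gripper": 1}, {"linear": [-0.57, 0.475, 0], "spin": 0.415, "gripper": 1}, {"linear": [-0.57, 0.475, 0], "spin": 0.415, "gripper": 1}, {"linear": [-0.57, 0.475, 0], "spin": 0.415, "gripper": 1}, {"linear": [-0.57, 0.475, 0], "spin": 0.415, "gripper": 1}, {"linear": [-0.57, 0.475, 0], "spin": 0.415, "gripper": 1}]'

```text
time: 25.95
ee_pos: [0.541, -0.2887, 0.1983]
orientation: [1.0, 0.004, -0.0, -0.0]
ft_force: [-0.8, 0.0, -1.6]
finger_gap: 0.381
finger_force: 39.9
```

```bash
python3 - <<'E'
from h import *
snap("scene","s3")
z=observe()["ee_pos"][2]+.007
for l in("batten_near","batten_mid","batten_far"):
    for d in imaging.spot_point("scene",l)[:1]: print(l,round(d["score"],2),onz("scene",d["position"],z))
imaging.camera("side")
for l in("batten_near","batten_mid","batten_far"):
    for d in imaging.spot_point("side",l)[:1]: print(l,round(d["score"],2),onz("side",d["position"],z))
mv(.541,-.289,.036,0)
E
```

```text
batten_near 0.94 [ 0.41910099 -0.29092389  0.20538937]
batten_mid 0.57 [ 0.52953633 -0.28018584  0.20538937]
batten_far 0.67 [ 0.65829932 -0.28281986  0.20538937]
batten_near 0.64 [ 0.41828769 -0.29226422  0.20538937]
batten_mid 0.96 [ 0.53698001 -0.30829337  0.20538937]
batten_far 0.49 [0.5373791  0.11378244 0.20538937]
lin [ 0.    -0.001  0.907] spin 0.002 rows 5.0 1.0 t 26.35
```

View pics/s3.png

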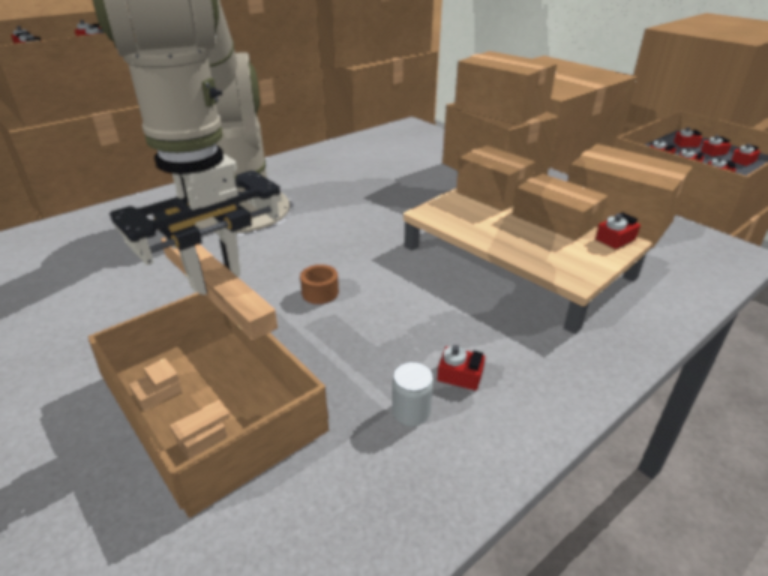

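The batten hangs lengthwise above the +y half of the carton, clear of both pieces and the rim. Lowering and releasing.

servo_tool --deltas '[{"linear": [0, 0, 0.2], "spin": 0, "gripper": 1}, {"linear": [0, 0, 0.4], "spin": 0, "gripper": 1}, {"linear": [0, 0, 0.6], "spin": 0, "gripper": 1}, {"linear": [0, 0, 0.75], "spin": 0, "gripper": 1}, {"linear": [0, 0, 0.85], "spin": 0, "gripper": 1}, {"linear": [0, 0, 0.905], "spin": 0, "gripper": 1}, {"linear": [0, 0, 0.905], "spin": 0, "gripper": 1}, {"linear": [0, 0, 0.905], "spin": 0, "gripper": 1}, {"linear": [0, 0, 0.905], "spin": 0, "gripper": 1}]'

```text
time: 27.1
ee_pos: [0.5416, -0.2894, 0.0186]
orientation: [1.0, 0.001, 0.001, 0.0]
ft_force: [0.0, -0.1, -1.0]
finger_gap: 0.387
finger_force: 40.0
```

servo_tool --deltas '[{"linear": [0, 0, 0], "spin": 0, "gripper": 0.45}, {"linear": [0, 0, 0], "spin": 0, "gripper": 0.45}, {"linear": [0, 0, 0], "spin": 0, "gripper": 0.45}, {"linear": [0, 0, 0], "spin": 0, "gripper": 0.45}, {"linear": [0, 0, -0.3], "spin": 0, "gripper": 0.45}, {"linear": [0, 0, -0.6], "spin": 0, "gripper": 0.45}, {"linear": [0, 0, -1], "spin": 0, "gripper": 0.45}, {"linear": [0, 0, -1], "spin": 0, "gripper": 0.45}, {"linear": [0, 0, -1], "spin": 0, "gripper": 0.45}, {"linear": [0, 0, -1], "spin": 0, "gripper": 0.45}]'

```text
time: 27.93
ee_pos: [0.5439, -0.2905, 0.2251]
orientation: [1.0, 0.001, 0.005, 0.002]
ft_force: [2.0, -0.1, 0.5]
finger_gap: 0.554
finger_force: 0.0
```

```bash
python3 - <<'E'
from h import *
snap("scene","s4")
for l,z in dict(batten_near=.021,batten_mid=.021,batten_far=.021,actuator=0,tin=0,tape=0).items():
    for d in imaging.spot_point("scene",l)[:1]: print(l,round(d["score"],2),onz("scene",d["position"],z))
E
```

```text
batten_near 0.93 [ 0.40857731 -0.28772093  0.021     ]
batten_mid 0.59 [ 0.53967117 -0.28204674  0.021     ]
batten_far 0.97 [ 0.65888519 -0.28432511  0.021     ]
actuator 0.85 [ 0.73635265 -0.00205851  0.        ]
tin 0.87 [ 0.7428189  -0.10823297  0.        ]
tape 0.69 [ 0.40370965 -0.0352317   0.        ]
```

View pics/s4.png

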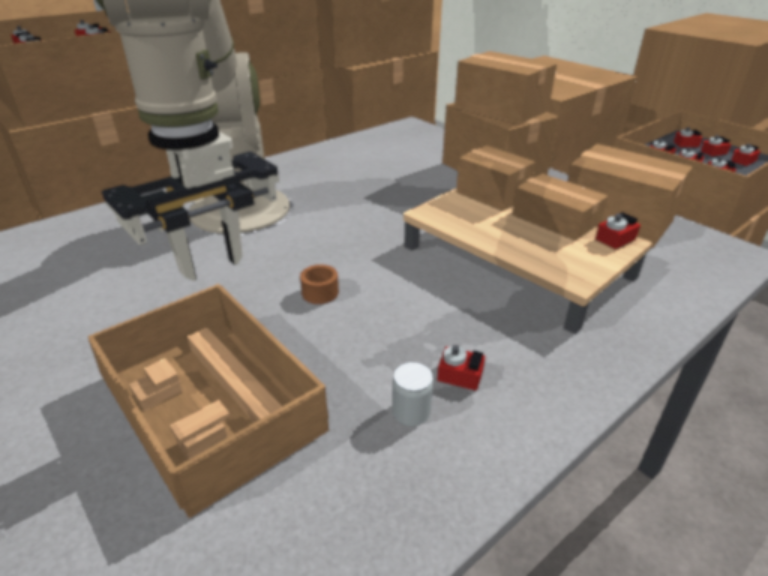

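All three pieces lie flat in the carton below its rim, the actuator, tin and tape core stand where they were, and the gripper is clear.

```bash
python3 -c "
from workcell import finish_job; print(finish_job())"
```

```text
the job is handed in; nothing more can be done
None
```

The job is handed in at about 28 s on the robot's clock: the batten, stepped block and foot all lie in the carton below its rim, and the actuator, tin and tape core were left where they stood.

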